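# Dispense two sample tubes from the rotary tube feeder

## Task

Slide the green catch tray by its black handle between the bottle and the beaker, square under the chute and right up against the blue front of the tube dispenser. Then turn the drum slowly (well under half a turn a second) by pushing the orange pegs of its wheel, so that the tubes come over and drop into the tray one at a time; stop when exactly two lie in the tray and leave the other two in the dispenser. Do not touch the tubes with the robot, and leave the bottle, the beaker and the orange tube rack where they stand.

Things in the scene. Friction and masses are not known exactly. Their poses are not given: they have to be found in the camera images.
- dispenser: Fixed tube dispenser, white with clear side plates, x -66 to +66 mm, y -130 to +225, 185 high at the drum, 215 at y > +105. Origin: on the table below the drum's axis, z up. x: along the drum's axis, the peg wheel is on the +x side. Tubes travel to -y: sloping magazine at +y, drum in the middle, chute at -y. The blue front panel under the chute (face at y = -108, 46 high) is the tray's stop.
- chute_lip (a point): Middle of the lower edge of the sloping aluminium chute, top face: dispenser frame x = 0, y = -126, z = 58 (mm; underside at z = 54). The docked tray's near wall stands under it.
- dock (a point): Point on the table where the tray's origin lies when the tray stands square under the chute and touches the blue front panel (dispenser frame x = 0, y = -165.5, z = 0 mm). Axes as the dispenser's.
- wheel (a point): Centre of the peg wheel, dispenser frame x = +115, y = 0, z = 120 mm; axes as the dispenser's. Black hub (radius 42, 20 thick), six radial orange pegs in the plane x = +115, 60 degrees apart, 14 mm thick, ends at radius 108. Closed fingers let down from above behind a top peg push it to -y; with the fingertips 70 mm above the axis they meet pegs up to 40 degrees either side of upright.
- drum (a joint): Angle of drum and wheel, rad, no end stops, stays where left (friction: about 2 N at a peg). Growing = top moves to -y, the dispensing way. Peg k stands at value + k*60 degrees from upright, leaning to -y if positive.
- drum_centre (a point): Centre of the drum (dispenser frame x = 0, y = 0, z = 120 mm), radius 70, with four V pockets at joint value + 45 + k*90 degrees from upright. A pocket takes one tube from the magazine about 60 degrees before upright and lets it roll out about 65 to 75 degrees past upright: one tube per 90 degrees of turning; 165 to 210 degrees of turning until the first drops.
- tray: Loose green catch tray, 140 (x) by 115 (y) mm, walls 5 thick and 40 high, the wall at -y 55 high, about 0.4 kg. Origin: centre of its underside. Its +y side goes against the dispenser, axes then parallel to the dispenser's; handle at -y. Slide it on the table.
- tray_handle (a point): Grip point of the tray's upright black handle lug, 85 mm above the table (tray frame x = 0, y = -72.5). The lug is 14 mm thick along the tray's x, 30 along y, its top 100 above the table. Axes as the tray's: close the fingers along x.
- tube1: Loose capped tube number 1 of four in line (the first to come), white with a yellow cap, a plain roller 112 mm long and 32 in diameter, 40 g, lying along its x axis; origin at its centre. It starts in the magazine, in line behind the drum. Lying in the tray its centre is 21 mm above the table.
- tube2: Loose capped tube number 2 of four in line (follows tube 1), white with a yellow cap, a plain roller 112 mm long and 32 in diameter, 40 g, lying along its x axis; origin at its centre. It starts in the magazine, in line behind the drum. Lying in the tray its centre is 21 mm above the table.
- tube3: Loose capped tube number 3 of four in line (follows tube 2), white with a yellow cap, a plain roller 112 mm long and 32 in diameter, 40 g, lying along its x axis; origin at its centre. It starts in the magazine, in line behind the drum. Lying in the tray its centre is 21 mm above the table.
- tube4: Loose capped tube number 4 of four in line (the last), white with a yellow cap, a plain roller 112 mm long and 32 in diameter, 40 g, lying along its x axis; origin at its centre. It starts in the magazine, in line behind the drum. Lying in the tray its centre is 21 mm above the table.
- bottle: Bystander: round bottle with blue cap, 56 mm in diameter, 100 high, loose. Origin: centre of its underside. Stands beside the dock, on one side of the tray's way (sides swap with the beaker).
- beaker: Bystander: white beaker, 66 mm in diameter, 90 high, loose. Origin: centre of its underside. Stands beside the dock on the other side of the tray's way.
- rack: Bystander: orange rack of blue-capped tubes, 70 (x) by 130 (y), 92 high, loose. Origin: centre of its underside.
Not all that is in view belongs to the job. Of the things shaped like the tray, the green one is meant.

How it is judged:
On the way, in this order (a step that is already met when the one before it is completed fails the run):
1. the tray stands square under the chute, against the dispenser (within 20 mm), still empty (y of tray in the frame of dock between -0.02 and 0.006 m and x of tray in the frame of dock between -0.02 and 0.02 m and angle between the x axis of tray and the x axis of dispenser, either way round below 0.15 rad and angle between tray's own z axis and vertical below 0.1 rad and not (x of tube1 in the frame of tray between -0.07 and 0.07 m and y of tube1 in the frame of tray between -0.0575 and 0.0575 m and z of tube1 in the frame of tray between 0 and 0.045 m and angle between tube1's own x axis and vertical between 1.2 and 1.94 rad) and not (x of tube2 in the frame of tray between -0.07 and 0.07 m and y of tube2 in the frame of tray between -0.0575 and 0.0575 m and z of tube2 in the frame of tray between 0 and 0.045 m and angle between tube2's own x axis and vertical between 1.2 and 1.94 rad) and not (x of tube3 in the frame of tray between -0.07 and 0.07 m and y of tube3 in the frame of tray between -0.0575 and 0.0575 m and z of tube3 in the frame of tray between 0 and 0.045 m and angle between tube3's own x axis and vertical between 1.2 and 1.94 rad) and not (x of tube4 in the frame of tray between -0.07 and 0.07 m and y of tube4 in the frame of tray between -0.0575 and 0.0575 m and z of tube4 in the frame of tray between 0 and 0.045 m and angle between tube4's own x axis and vertical between 1.2 and 1.94 rad)), for 0.3 s.
2. one tube, and only one, has dropped into the tray (y of tray in the frame of dock between -0.02 and 0.006 m and x of tray in the frame of dock between -0.02 and 0.02 m and angle between the x axis of tray and the x axis of dispenser, either way round below 0.15 rad and angle between tray's own z axis and vertical below 0.1 rad and x of tube1 in the frame of tray between -0.07 and 0.07 m and y of tube1 in the frame of tray between -0.0575 and 0.0575 m and z of tube1 in the frame of tray between 0 and 0.045 m and angle between tube1's own x axis and vertical between 1.2 and 1.94 rad and y of each of tube2, tube3, tube4 in the frame of dispenser above -0.075 m and height (world z) of each of tube2, tube3, tube4 above 0.12 m), for 0.2 s.
3. two tubes lie in the tray (y of tray in the frame of dock between -0.02 and 0.006 m and x of tray in the frame of dock between -0.02 and 0.02 m and angle between the x axis of tray and the x axis of dispenser, either way round below 0.15 rad and angle between tray's own z axis and vertical below 0.1 rad and x of tube1 in the frame of tray between -0.07 and 0.07 m and y of tube1 in the frame of tray between -0.0575 and 0.0575 m and z of tube1 in the frame of tray between 0 and 0.045 m and angle between tube1's own x axis and vertical between 1.2 and 1.94 rad and x of tube2 in the frame of tray between -0.07 and 0.07 m and y of tube2 in the frame of tray between -0.0575 and 0.0575 m and z of tube2 in the frame of tray between 0 and 0.045 m and angle between tube2's own x axis and vertical between 1.2 and 1.94 rad), for 0.2 s.
At the end, for the whole second after the job is handed in: The tray is docked (origin within 20 mm of the dock point along and across, turned less than 0.15 rad), exactly two tubes (tube 1 and tube 2) lie flat inside it, tubes 3 and 4 are still in the dispenser's magazine or drum, and tray, tubes and drum are at rest (all of step 3 and y of each of tube3, tube4 in the frame of dispenser above -0.075 m and height (world z) of each of tube3, tube4 above 0.12 m and linear speed of each of tube1, tube2, tube3, tube4, tray below 0.03 m/s and velocity of joint drum between -0.1 and 0.1 rad/s); the robot touches nothing.
It fails at once if the drum turns faster than half a turn a second (velocity of joint drum above 3.14 rad/s or velocity of joint drum below -3.14 rad/s).
It fails at once if a third tube leaves the drum (not (y of tube3 in the frame of dispenser above -0.075 m and height (world z) of tube3 above 0.12 m) or not (y of tube4 in the frame of dispenser above -0.075 m and height (world z) of tube4 above 0.12 m)).
It fails at once if the robot touches a tube (contact force between any of the fingers, the arm and tube1 above 0.5 N or contact force between any of the fingers, the arm and tube2 above 0.5 N or contact force between any of the fingers, the arm and tube3 above 0.5 N or contact force between any of the fingers, the arm and tube4 above 0.5 N).
It fails at once if the bottle, the beaker or the rack is moved more than 15 mm or tipped (distance of any of bottle, beaker, rack from where it was at the start of the episode above 0.015 m or angle between any of bottle, beaker, rack's own z axis and vertical above 0.3 rad).
It also fails if it takes over 72 s, if anything falls off the work surface, if the arm or the gripper's body presses on something with over 40 N, if the wrist force passes 120 N, or if a joint passes its speed limit or range.

## Robot

A 7-joint arm with a two-finger parallel gripper is mounted at the origin on the work surface. World frame = base frame: x ahead of the robot, y to its left, z up, the work surface at z = 0. Lengths are in m, angles in rad, forces in N, time in s.
With the tool pointing down it reaches from about 0.425 to 0.875 m from the base axis. Payload 4.7 kg.
Tool frame: the origin (TCP) lies at the very end of the fingers, on their centre line; the grasp point (between the pads) lies 19 mm behind it; z points along the fingers, y is the line along which they close (so a half turn about z gives the same grasp; the last joint's range is limited). The gripper opens to 87 mm and grips with 3 to 60 N. Pads are 19 mm wide; open, the fingers measure 117 mm over their backs; the gripper's body (75 mm by 190 mm) begins 51 mm behind the grasp point.
Start: joints at [1.197, 0.321, -0.07, 1.45, 0.023, 1.371, -0.057], TCP at [0.246, -0.602, 0.223] pointing down, gripper open.
Joint ranges: [-2.86, 2.86], [-0.3, 2.09], [-1.38, 1.24], [0.06, 2.45], [-1.56, 4.7], [0.09, 2.05], [-2.69, 2.69]. Speed limits (rad/s): [2.57, 2.57, 3.14, 3.14, 3.14, 3.14, 3.14].

## Interface

Orientations are given as a rotation vector (axis times angle).
In Python, from workcell import telemetry, get_image, env gives the robot as it stands.
- The arm moves only by the tool jog_arm, never from a script. Its argument "motion" is a list of rows, each an object of numbers: "x", "y", "z": the shift along the tool's x, y, z in mm; "turn": the turn about the tool's z in degrees. In form: [{"x": .., "y": .., "z": .., "turn": ..}, ...]. A call has 1 to 5 rows; each row is the pose to reach, as a shift and turn from the pose commanded when the call began, along the tool's axes at that moment; what a row does not reach only later rows make up. A row lasts 1/12 s, in which the tool goes at most 41.7 mm and 7.16 degrees, less where a joint would pass 70% of its speed; a pose out of reach is approached as far as the arm can. A call with a gripper value outside its range is refused whole. "jaw" is the opening, from -1 (shut) to 1 (fully open), so that 0 is half open, set as the call begins (left out, the last holds). The fingers move at their own pace and stop on an object; "grip_force" is the grip in N (left out, the last holds). Time passes only in rows, so rows that repeat a pose let the fingers close. It gives the time, the measured TCP pose, the force, the opening and the grip force at its end, in the units of the state.
- telemetry.get_state(): the state, without advancing time (a new reading comes with each control period).
- get_image(name): name is "scene" or "top" or "wrist"; returns a dict with "img" (480x640x3 uint8, red, green, blue), "K" (3x3 intrinsics, pixels), "distortion" ([k1, k2, p1, p2, k3] as OpenCV has them; the pictures are not rectified), "R" (3x3) and "t" (3): a world point X has camera coordinates R X + t. Camera axes: x right, y down, z forward; pixel columns grow to the right and rows downward; lengths in m; the calibration is good to about 2 mm. A picture is of the moment at which its call begins. There is no depth.
- env.job_done(): hands the job in; it is judged then, once.
The state is a dict: "clock": time; "joints": joint angles; "qvel": joint speeds; "joint_efforts": joint torques, N m; "position": TCP position; "orientation": TCP orientation; "wrist_force": force on the tool from outside, world axes, zero at the start; "wrist_torque": the same for the moment, N m; "opening": opening from 0.0 (shut) to 1.0 (fully open); "gripper_force": force on a finger pad.
Only numpy, scipy, OpenCV 4.12 (cv2) and the standard library are available. Lean on these libraries where they do the work, as an engineer would, in place of code of your own. Each camera call takes 0.05 s, during which the arm holds its last target. There are 200 camera calls.

## Working session

There is one attempt and no reset: what is moved stays moved. The work goes in short steps, Python scripts to look and compute and a tool call to move; the robot and the scene stay as the last step left them, time stands still between calls to the robot, and variables do not carry over. Pictures are saved under pics/ and viewed, at most 10 in all, crops included, and the job is handed in when it is done.

Besides the shell and the picture viewer there is one more tool, called after "Call:" by a JSON object that holds its "name" and its "arguments". jog_arm: Moves the arm, as the interface text tells. Its arguments: {"type":"object","properties":{"motion":{"type":"array","items":{"type":"object","properties":{"x":{"type":"number"},"y":{"type":"number"},"z":{"type":"number"},"turn":{"type":"number"}}}},"jaw":{"type":"number"},"grip_force":{"type":"number"}},"required":["motion"]}

```bash
mkdir -p pics; ls; python3 - <<'E'
from workcell import telemetry,get_image
import cv2
s=telemetry.get_state();print(s['clock'],s['position'],s['orientation'],s['opening'])
for n in ('scene','top'):
    d=get_image(n);cv2.imwrite(f'pics/{n}0.png',d['img'][...,::-1]);print(n,d['K'],d['distortion'],d['R'],d['t'])
E
```

```text
pics
0.0 [ 0.24554504 -0.60121191  0.22143106] [-3.08083385e+00 -6.05045867e-01  7.70101790e-04] 1.0027193082895123
scene [[492.72740892   0.         320.44352905]
 [  0.         492.72740892 243.44708561]
 [  0.           0.           1.        ]] [-0.03653232  0.          0.          0.          0.        ] [[-0.67324212  0.73933191 -0.01154886]
 [ 0.43818264  0.38633477 -0.81162887]
 [-0.5956014  -0.55148325 -0.58405924]] [ 0.36860178 -0.08023328  1.55187777]
top [[604.80947392   0.         320.17674042]
 [  0.         604.80947392 245.00963819]
 [  0.           0.           1.        ]] [-0.11274493  0.          0.          0.          0.        ] [[-0.09380669 -0.99558107 -0.00431827]
 [-0.97531162  0.09276608 -0.20040383]
 [ 0.19991885 -0.01458756 -0.97970386]] [0.00967669 0.52693755 1.37644984]
```

View pics/top0.png

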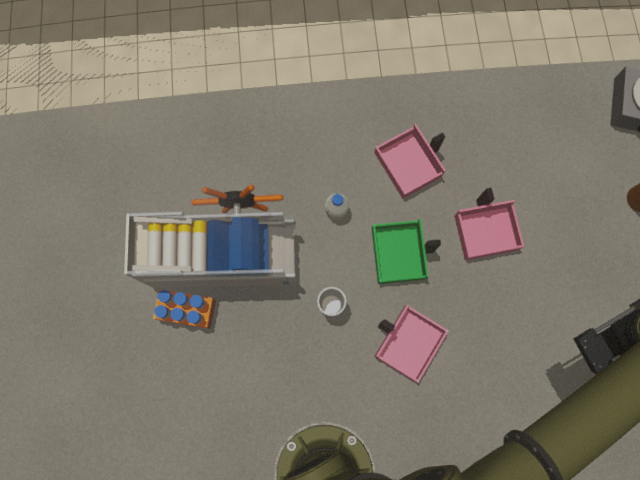

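View pics/scene0.png

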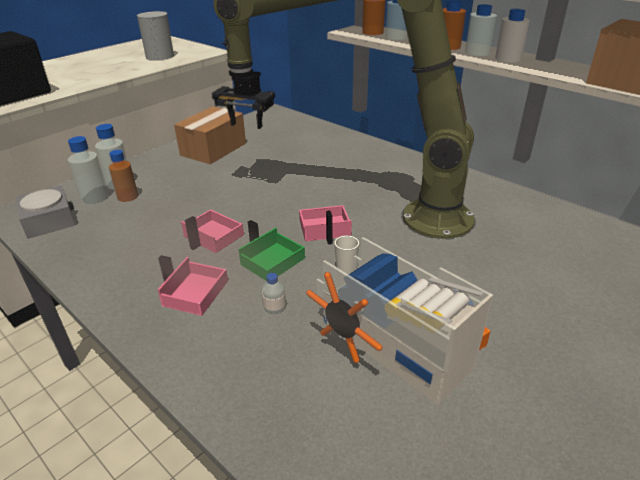

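The top view shows the dispenser at px (125–295, 212–280), with the wheel at (238,199). The green tray is at (400,252) with its handle at (433,245), to image right. The bottle is at (337,206) and the beaker at (332,303). The dispenser's -y is image right, about world -y.

```bash
python3 - <<'E'
import cv2
i=cv2.imread('pics/top0.png')
cv2.imwrite('pics/crop1.png',cv2.resize(i[170:340,115:315],None,fx=4,fy=3.5,interpolation=cv2.INTER_CUBIC)[:600])
E
cat > h.py <<'E'
import numpy as np,cv2
from workcell import telemetry,get_image
from scipy.optimize import minimize,least_squares
def proj(d,P):
    return cv2.projectPoints(np.asarray(P,float).reshape(-1,1,3),cv2.Rodrigues(np.array(d['R']))[0],np.array(d['t'],float),np.array(d['K']),np.array(d['distortion']))[0].reshape(-1,2)
def unproj(d,px,z):
    u=cv2.undistortPoints(np.asarray(px,float).reshape(-1,1,2),np.array(d['K']),np.array(d['distortion'])).reshape(-1,2)
    R=np.array(d['R']);c=-R.T@np.array(d['t']);r=np.c_[u,np.ones(len(u))]@R
    return c+r*((np.asarray(z)-c[2])/r[:,2])[:,None]
def place(p,L):
    L=np.asarray(L,float);c,s=np.cos(p[2]),np.sin(p[2])
    return np.c_[p[0]+c*L[:,0]-s*L[:,1],p[1]+s*L[:,0]+c*L[:,1],L[:,2]]
TB=[[a*.07,b*.0575,z] for a in(-1,1) for b in(-1,1) for z in(0,.055 if b<0 else .04)]
def fit_tray(ds,p0=None):
    ms=[]
    for d in ds:
        h=cv2.cvtColor(d['img'],cv2.COLOR_RGB2HSV)
        m=((h[...,0]>50)&(h[...,0]<80)&(h[...,1]>130)&(h[...,2]>40)).astype(np.uint8)
        n,l,st,_=cv2.connectedComponentsWithStats(m);m=(l==1+np.argmax(st[1:,4])).astype(np.uint8)
        ms.append(m)
    if p0 is None:
        ys,xs=np.nonzero(ms[0]);p0=list(unproj(ds[0],[[xs.mean(),ys.mean()]],[.02])[0][:2])+[0]
    def cost(p):
        c=0
        for d,m in zip(ds,ms):
            hull=cv2.convexHull((proj(d,place(p,TB))*16).astype(np.int32))
            q=np.zeros(m.shape,np.uint8);cv2.fillConvexPoly(q,hull,1,shift=4)
            hm=m
            c+=(q!=hm).sum()/max(hm.sum(),1)
        return c
    best=None
    p=np.array(p0,float)
    for k in range(3):
        r=minimize(cost,p,method='Nelder-Mead',options=dict(initial_simplex=np.array([p,p+[.01,0,0],p+[0,.01,0],p+[0,0,.1]])));p=r.x
    return p,r.fun
E
python3 - <<'E'
from h import *
d=get_image('top');e=get_image('scene')
print(fit_tray([d]),fit_tray([e]),fit_tray([d,e]))
print('handle',unproj(d,[[433,242]],[.1]))
print('bottle cap',unproj(d,[[337.5,200]],[.1]),'beaker rim',unproj(d,[[332,299]],[.09]))
E
```

```text
(array([ 0.49935845, -0.2290215 , -0.02681076]), np.float64(0.2628639808536099)) (array([ 0.41881618, -0.26961744,  0.89110642]), np.float64(2.0484429065743943)) (array([ 0.4931181 , -0.22942677,  0.0467183 ]), np.float64(3.2315682179861787))
handle [[ 0.49848978 -0.29774989  0.1       ]]
bottle cap [[ 0.61838848 -0.08938519  0.1       ]] beaker rim [[ 0.39134221 -0.0544173   0.09      ]]
```

View pics/crop1.png

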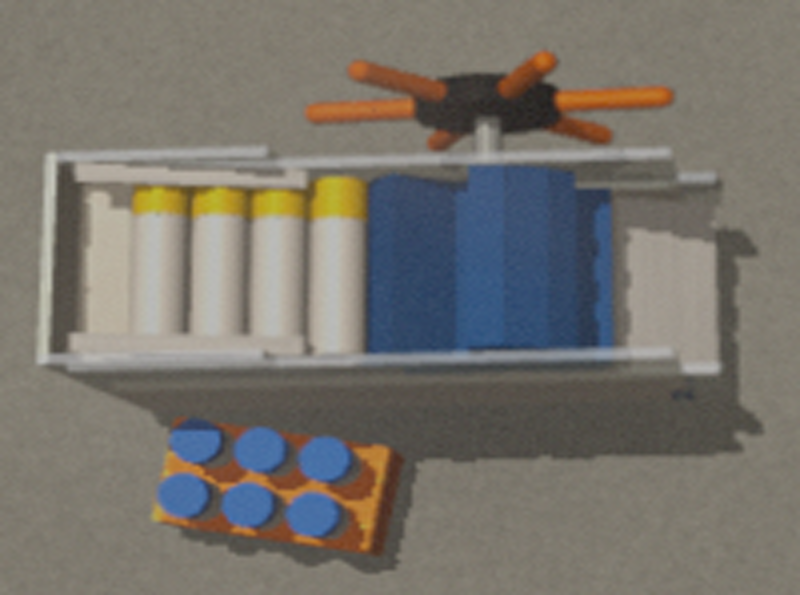

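The crop shows all four tubes in the magazine. Peg tips are at about (307,112), (355,70), (545,60), (673,96), (605,135) and (435,143) in the crop, so the drum sits near ±30° mod 60.

```bash
python3 - <<'E'
from h import *
d=get_image('top');e=get_image('scene')
f=lambda c:np.array([115+c[0]/4,170+c[1]/3.5])
tips=np.array([f(c) for c in [(543,62),(668,97),(605,132),(438,140),(311,111),(358,72)]])
corn=np.array([f(c) for c in [(45,154),(42,362)]])
def model(p):
    a=p[3]+np.radians([0,60,120,180,240,300])
    T=np.c_[np.full(6,.115),-.105*np.sin(a),.12+.105*np.cos(a)]
    C=[[.066,.225,.215],[-.066,.225,.215]]
    return proj(d,place(p,np.r_[T,C]))
r=least_squares(lambda p:(model(p)-np.r_[tips,corn]).ravel(),[.5,.15,0,np.radians(30)],x_scale=[.1,.1,.1,.1])
p=r.x;print(p,np.degrees(p[2:]));print(np.round(r.fun.reshape(-1,2),1))
print('dock',place(p,[[0,-.1655,0]]),'lip corners',proj(d,place(p,[[.0,-.126,.058]])))
for n,g in(('top',d),('scene',e)):
    h=cv2.cvtColor(g['img'],cv2.COLOR_RGB2HSV)
    m=((h[...,0]>50)&(h[...,0]<75)&(h[...,1]>130)).astype(np.uint8)
    nn,l,st,_=cv2.connectedComponentsWithStats(m);k=1+np.argmax(st[1:,4]);print(n,st[k])
    hull=cv2.convexHull(np.argwhere(l==k)[:,::-1].astype(np.int32));
    H=np.zeros(m.shape,np.uint8);cv2.fillConvexPoly(H,hull,1)
    def cost(q):
        Q=np.zeros(m.shape,np.uint8);cv2.fillConvexPoly(Q,cv2.convexHull((proj(g,place(q,TB))*16).astype(np.int32)),1,shift=4);return (Q!=H).sum()/H.sum()
    q=np.array([.5,-.225,0])
    for _ in range(3): o=minimize(cost,q,method='Nelder-Mead',options=dict(initial_simplex=[q,q+[.01,0,0],q+[0,.01,0],q+[0,0,.1]]));q=o.x
    print(q,o.fun,'handle',place(q,[[0,-.0725,.085]]))
E
```

```text
[ 0.52086882  0.14819004 -0.06263137  0.43617798] [-3.58851312 24.99115738]
[[ 0.8 -0.9]
 [ 0.3 -0.6]
 [ 0.3  0.8]
 [-0.1  0.9]
 [-0.1  0.6]
 [-0.7 -0.8]
 [ 0.5 -0.7]
 [-0.8  0.8]]
dock [[ 0.5105101  -0.01698547  0.        ]] lip corners [[294.22120094 252.27234327]]
top [ 373  220   55   63 2508]
[ 0.49621717 -0.22850894  0.00347392] 0.08009543285616905 handle [[ 0.49646903 -0.3010085   0.085     ]]
scene [254 228  50  34 579]
[ 0.43250594 -0.27027223  0.92225499] 0.8537832310838446 handle [[ 0.49028596 -0.31406401  0.085     ]]
```

Call:
{"name": "jog_arm", "arguments": {"motion": [{"x": 35,"y": -18,"z": 6},{"x": 70,"y": -37,"z": 12},{"x": 105,"y": -55,"z": 18},{"x": 140,"y": -74,"z": 24},{"x": 173,"y": -91,"z": 30}], "jaw": 0.4}}

```text
schema error: expected keys x, y, z, turn
```

Call:
{"name": "jog_arm", "arguments": {"motion": [{"x": 35,"y": -18,"z": 6,"turn": -7},{"x": 70,"y": -37,"z": 12,"turn": -14},{"x": 105,"y": -55,"z": 18,"turn": -21},{"x": 140,"y": -74,"z": 24,"turn": -28},{"x": 173,"y": -91,"z": 30,"turn": -34}]}}

```text
clock: 0.72
position: [0.3728, -0.45, 0.1925]
orientation: [2.766, 1.489, 0.0]
wrist_force: [1.6, -0.7, 0.7]
opening: 1.001
gripper_force: 0.0
```

Call:
{"name": "jog_arm", "arguments": {"motion": [{"turn": -7},{"turn": -14},{"turn": -21},{"turn": -28},{"turn": -34}]}}

```text
schema error: expected keys x, y, z, turn
```

```bash
cat >> h.py <<'E'
def go(x,y,z,heading=None):
    """tool-frame mm deltas to world TCP target; heading = world angle (deg) of tool y"""
    s=telemetry.get_state();R=cv2.Rodrigues(np.array(s['orientation'],float))[0]
    d=R.T@(np.array([x,y,z])-s['position'])*1e3
    hd=np.degrees(np.arctan2(R[1,1],R[0,1]))
    print('t%.2f'%s['clock'],'pos',np.round(s['position'],4),'hdg %.1f'%hd,'F',np.round(s['wrist_force'],1),'op %.2f'%s['opening'],'tool d',np.round(d,1),'turn',None if heading is None else round(-(heading-hd),1))
E
python3 - <<'E'
from h import *
d=get_image('wrist');cv2.imwrite('pics/w1.png',d['img'][...,::-1])
go(.4965,-.301,.068,0)
print(proj(d,place([.4962,-.2285,.0035],[[0,-.0725,.1],[.007,-.0725-.015,.1],[-.007,-.0725+.015,.1],[.07,.0575,.04],[-.07,.0575,.04],[-.07,-.0575,.055],[.07,-.0575,.055]])).round())
E
```

```text
t0.77 pos [ 0.3798 -0.4416  0.1914] hdg -32.5 F [ 4.7  6.8 -1.1] op 1.00 tool d [180.5  22.9 124.6] turn -32.5
[[ 356.  -84.]
 [ 381.  -68.]
 [ 331. -100.]
 [ 329. -241.]
 [ 162. -138.]
 [ 251.  -11.]
 [ 426. -129.]]
```

View pics/w1.png

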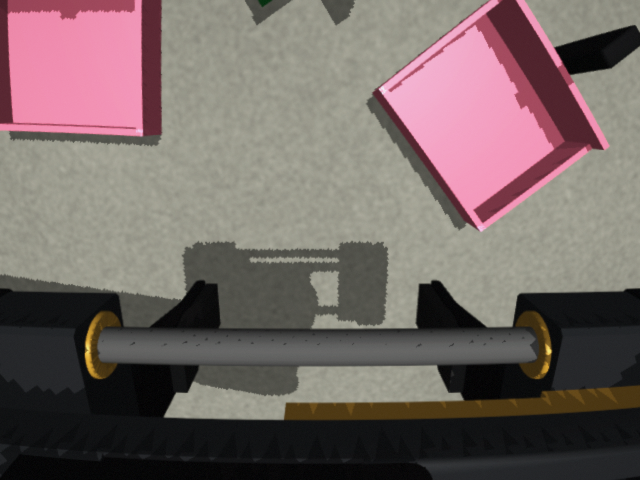

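The wrist view shows only pink trays, since the handle is still out of view. Every row needs all four keys.

Call:
{"name": "jog_arm", "arguments": {"motion": [{"x": 36,"y": 4,"z": 6,"turn": -6.5},{"x": 72,"y": 9,"z": 12,"turn": -13},{"x": 108,"y": 14,"z": 18,"turn": -19.5},{"x": 144,"y": 18,"z": 24,"turn": -26},{"x": 180,"y": 23,"z": 31,"turn": -32.5}]}}

```text
clock: 1.18
position: [0.4916, -0.3142, 0.1617]
orientation: [2.24, 2.201, -0.0]
wrist_force: [-0.1, -0.3, 0.6]
opening: 0.998
gripper_force: 0.0
```

```bash
python3 - <<'E'
from h import *
go(.4965,-.301,.068,0)
d=get_image('wrist');cv2.imwrite('pics/w2.png',d['img'][...,::-1])
go(.4965,-.301,.068,0)
print(proj(d,place([.4962,-.2285,.0035],[[0,-.0725,.1],[.007,-.0725-.015,.1],[-.007,-.0725+.015,.1],[.07,.0575,.04],[-.07,.0575,.04],[-.07,-.0575,.055],[.07,-.0575,.055]])).round())
E
```

```text
t1.18 pos [ 0.4916 -0.3142  0.1617] hdg -1.0 F [-0.1 -0.3  0.6] op 1.00 tool d [13.4  4.7 93.7] turn -1.0
t1.23 pos [ 0.4971 -0.305   0.1603] hdg -0.1 F [ 3.9  5.8 -0.6] op 1.00 tool d [ 3.4 -0.9 92.4] turn -0.1
[[326. 238.]
 [338. 263.]
 [313. 213.]
 [428.  17.]
 [212.  22.]
 [220. 201.]
 [428. 196.]]
```

View pics/w2.png

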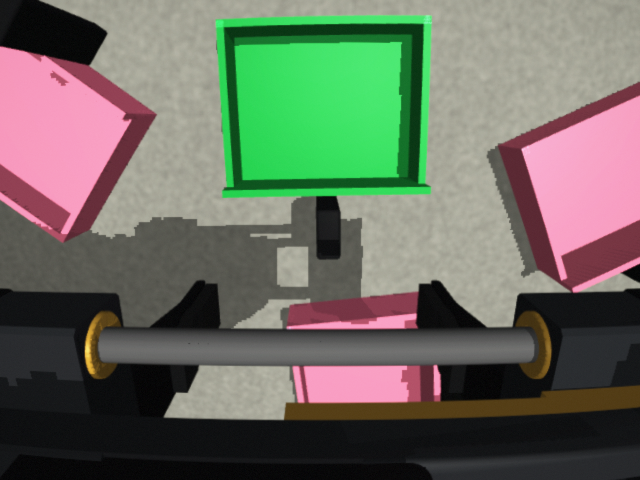

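The wrist view shows the lug at (328, 207–258) and the tray wall corners within about 5 px of the prediction. I'll descend and grip.

Call:
{"name": "jog_arm", "arguments": {"motion": [{"x": 5,"y": 0,"z": 20,"turn": 0},{"x": 5,"y": 0,"z": 45,"turn": 0},{"x": 5,"y": 0,"z": 70,"turn": 0},{"x": 5,"y": 0,"z": 88,"turn": 0},{"x": 5,"y": 0,"z": 92,"turn": 0}]}}

```text
clock: 1.65
position: [0.4883, -0.3094, 0.066]
orientation: [-2.243, -2.191, 0.002]
wrist_force: [-0.1, 0.4, 0.3]
opening: 1.003
gripper_force: 0.0
```

Call:
{"name": "jog_arm", "arguments": {"motion": [{"x": 0,"y": 0,"z": 0,"turn": 0},{"x": 0,"y": 0,"z": 0,"turn": 0},{"x": 0,"y": 0,"z": 0,"turn": 0},{"x": 0,"y": 0,"z": 0,"turn": 0},{"x": 0,"y": 0,"z": 0,"turn": 0}], "jaw": -1, "grip_force": 20}}

```text
clock: 2.07
position: [0.4915, -0.3108, 0.0708]
orientation: [2.245, 2.195, 0.0]
wrist_force: [-0.6, 0.8, 0.1]
opening: 0.711
gripper_force: 0.0
```

Call:
{"name": "jog_arm", "arguments": {"motion": [{"x": 0,"y": 0,"z": 0,"turn": 0},{"x": 0,"y": 0,"z": 0,"turn": 0},{"x": 0,"y": 0,"z": 0,"turn": 0},{"x": 0,"y": 0,"z": 0,"turn": 0},{"x": 0,"y": 0,"z": 0,"turn": 0}]}}

```text
clock: 2.48
position: [0.4908, -0.3103, 0.0696]
orientation: [2.246, 2.196, -0.0]
wrist_force: [-0.5, -0.7, 0.8]
opening: 0.325
gripper_force: 0.0
```

```bash
python3 - <<'E'
from h import *
D=[.5209,.1482,-.0626]
t=place(D,[[0,-.1655-.0725,.068]])[0];print(t)
go(*t,0-3.6)
d=get_image('top')
h=cv2.cvtColor(d['img'],cv2.COLOR_RGB2HSV)
# refine bystanders: bottle cap blue blob, beaker
m=((h[...,0]>100)&(h[...,0]<125)&(h[...,1]>120)).astype(np.uint8);m[:,:315]=0;m[:,360:]=0
n,l,s,c=cv2.connectedComponentsWithStats(m);k=1+np.argmax(s[1:,4]);print('bottle',s[k],unproj(d,[c[k]],[.1])[0])
B=unproj(d,[c[k]],[.1])[0];K=unproj(d,[[332,299]],[.09])[0]
a=-.0626;Ri=np.array([[np.cos(a),np.sin(a)],[-np.sin(a),np.cos(a)]])
print('in disp frame',Ri@(B[:2]-D[:2]),Ri@(K[:2]-D[:2]))
E
```

```text
[ 0.50601093 -0.08933382  0.068     ]
t2.48 pos [ 0.4908 -0.3103  0.0696] hdg -1.3 F [-0.5 -0.7  0.8] op 0.33 tool d [221.2  10.3   1.5] turn 2.3
bottle [333 195  10  10  82] [ 0.6200427  -0.08906745  0.1       ]
in disp frame [ 0.11379175 -0.23060042] [-0.11662846 -0.21032545]
```

Measured y is about 10 mm short of the lug's centre. I'll correct that while the fingers finish closing.

Call:
{"name": "jog_arm", "arguments": {"motion": [{"x": 0,"y": 5,"z": 0,"turn": 0},{"x": 5,"y": 5,"z": 0,"turn": 0},{"x": 10,"y": 5,"z": 0,"turn": 0},{"x": 10,"y": 5,"z": 0,"turn": 0},{"x": 10,"y": 5,"z": 0,"turn": 0}], "jaw": -0.4}}

```text
clock: 2.95
position: [0.4962, -0.2996, 0.0695]
orientation: [-2.245, -2.198, 0.0]
wrist_force: [0.5, 0.1, -0.1]
opening: 0.298
gripper_force: 0.0
```

Call:
{"name": "jog_arm", "arguments": {"motion": [{"x": 0,"y": 0,"z": 0,"turn": 0},{"x": 0,"y": 0,"z": 0,"turn": 0},{"x": 0,"y": 0,"z": 0,"turn": 0},{"x": 0,"y": 0,"z": 0,"turn": 0},{"x": 0,"y": 0,"z": 0,"turn": 0}], "jaw": -1}}

```text
clock: 3.37
position: [0.4959, -0.3006, 0.0696]
orientation: [2.246, 2.196, -0.0]
wrist_force: [0.5, 0.3, 1.1]
opening: 0.156
gripper_force: 20.0
```

Call:
{"name": "jog_arm", "arguments": {"motion": [{"x": 0,"y": 0,"z": 0,"turn": 0},{"x": 0,"y": 0,"z": 0,"turn": 0},{"x": 0,"y": 0,"z": 0,"turn": 0},{"x": 0,"y": 0,"z": 0,"turn": 0},{"x": 0,"y": 0,"z": 0,"turn": 0}]}}

```text
clock: 3.78
position: [0.4959, -0.3007, 0.0696]
orientation: [2.246, 2.196, -0.001]
wrist_force: [-0.0, -0.9, 0.7]
opening: 0.158
gripper_force: 20.0
```

```bash
python3 - <<'E'
from h import *
go(.506,-.0893,.068,-3.6)
E
```

```text
t3.78 pos [ 0.4959 -0.3007  0.0696] hdg -1.3 F [-0.  -0.9  0.7] op 0.16 tool d [211.5   5.3   1.5] turn 2.3
```

Call:
{"name": "jog_arm", "arguments": {"motion": [{"x": 15,"y": 1,"z": 0,"turn": 0.5},{"x": 35,"y": 2,"z": 0,"turn": 1},{"x": 55,"y": 3,"z": 0,"turn": 1.5},{"x": 75,"y": 4,"z": 0,"turn": 2},{"x": 95,"y": 5,"z": 0,"turn": 2.3}]}}

```text
clock: 4.2
position: [0.5031, -0.2052, 0.0696]
orientation: [2.291, 2.149, -0.001]
wrist_force: [1.8, -1.0, -0.8]
opening: 0.159
gripper_force: 20.0
```

```bash
python3 - <<'E'
from h import *
go(.506,-.0893,.0696,-3.6)
E
```

```text
t4.20 pos [ 0.5031 -0.2052  0.0696] hdg -3.7 F [ 1.8 -1.  -0.8] op 0.16 tool d [ 1.159e+02 -4.500e+00 -1.000e-01] turn -0.1
```

Call:
{"name": "jog_arm", "arguments": {"motion": [{"x": 20,"y": -2,"z": 0,"turn": 0},{"x": 40,"y": -4,"z": 0,"turn": 0},{"x": 60,"y": -4.5,"z": 0,"turn": 0},{"x": 80,"y": -4.5,"z": 0,"turn": 0},{"x": 100,"y": -4.5,"z": 0,"turn": 0}]}}

```text
clock: 4.62
position: [0.5048, -0.105, 0.0696]
orientation: [2.29, 2.15, -0.001]
wrist_force: [-0.8, -1.1, -0.7]
opening: 0.16
gripper_force: 20.0
```

Call:
{"name": "jog_arm", "arguments": {"motion": [{"x": 4,"y": 0,"z": 0,"turn": 0},{"x": 8,"y": 0,"z": 0,"turn": 0},{"x": 12,"y": 0,"z": 0,"turn": 0},{"x": 14,"y": 0,"z": 0,"turn": 0},{"x": 16,"y": 0,"z": 0,"turn": 0}]}}

```text
clock: 5.03
position: [0.506, -0.0907, 0.0696]
orientation: [2.291, 2.148, -0.001]
wrist_force: [0.2, -1.6, -1.0]
opening: 0.158
gripper_force: 20.0
```

```bash
python3 - <<'E'
from h import *
go(.506,-.0893,.0696,-3.6)
d=get_image('top');i=d['img'][...,::-1].copy()
q=proj(d,place([.5105,-.0170,-.0626],[[.07,-.0575,.055],[-.07,-.0575,.055],[0,-.0725,.1]]))
print(q.round(1));cv2.imwrite('pics/t2.png',cv2.resize(i[180:330,230:430],None,fx=4,fy=4,interpolation=cv2.INTER_CUBIC))
E
```

```text
t5.03 pos [ 0.506  -0.0907  0.0696] hdg -3.7 F [ 0.2 -1.6 -1. ] op 0.16 tool d [ 1.4 -0.1 -0. ] turn -0.1
[[334.4 222.4]
 [336.5 280.6]
 [342.4 247.3]]
```

View pics/t2.png

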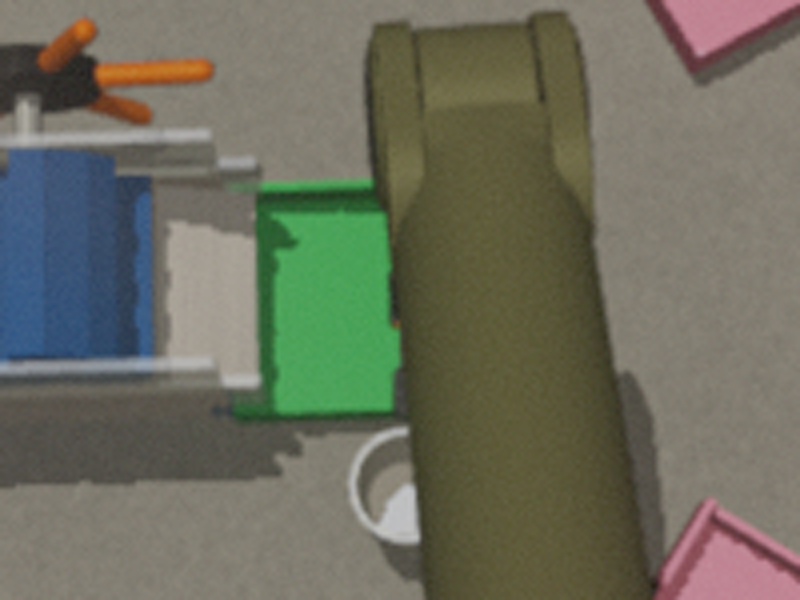

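The tray is under the chute, its walls spanning crop rows 182–415, and the beaker stands clear at (400,485). I'll press on gently for contact.

Call:
{"name": "jog_arm", "arguments": {"motion": [{"x": 1,"y": 0,"z": 0,"turn": 0},{"x": 2,"y": 0,"z": 0,"turn": 0},{"x": 3,"y": 0,"z": 0,"turn": 0},{"x": 4,"y": 0,"z": 0,"turn": 0},{"x": 4,"y": 0,"z": 0,"turn": 0}]}}

```text
clock: 5.5
position: [0.5057, -0.0885, 0.0697]
orientation: [2.291, 2.147, -0.005]
wrist_force: [-1.8, -6.2, 1.1]
opening: 0.16
gripper_force: 20.0
```

```bash
python3 - <<'E'
from h import *
go(.506,-.0893,.0696,-3.6)
d=get_image('top')
print(proj(d,place([.5105,-.0170,-.0626],[[.07,y,.04] for y in(.03,-.02)]+[[-.07,y,.04] for y in(.03,-.02)])).round(1))
# measured top/bottom green edges at columns
h=cv2.cvtColor(d['img'],cv2.COLOR_RGB2HSV);m=(h[...,0]>50)&(h[...,0]<80)&(h[...,1]>130)
for c in(300,305,310,315,320): r=np.nonzero(m[:,c])[0];print(c,r.min(),r.max())
E
```

```text
t5.50 pos [ 0.5057 -0.0885  0.0697] hdg -3.7 F [-1.8 -6.2  1.1] op 0.16 tool d [-0.8  0.4  0.1] turn -0.1
[[297.9 225. ]
 [318.7 224.3]
 [299.3 282.7]
 [320.5 282.1]]
300 226 283
305 226 283
310 226 282
315 226 283
320 226 282
```

Docked, with 6 N of contact. I'll release and rise.

Call:
{"name": "jog_arm", "arguments": {"motion": [{"x": -3,"y": 0,"z": 0,"turn": 0},{"x": -3,"y": 0,"z": 0,"turn": 0},{"x": -3,"y": 0,"z": 0,"turn": 0},{"x": -3,"y": 0,"z": 0,"turn": 0},{"x": -3,"y": 0,"z": 0,"turn": 0}], "jaw": -0.1}}

```text
clock: 5.97
position: [0.5061, -0.0877, 0.0695]
orientation: [-2.289, -2.152, -0.001]
wrist_force: [0.1, 0.4, 0.8]
opening: 0.418
gripper_force: 0.0
```

Call:
{"name": "jog_arm", "arguments": {"motion": [{"x": 0,"y": 0,"z": -10,"turn": 0},{"x": 0,"y": 0,"z": -30,"turn": 0},{"x": 0,"y": 0,"z": -60,"turn": 0},{"x": 0,"y": 0,"z": -95,"turn": 0},{"x": 0,"y": 0,"z": -130,"turn": 0}]}}

```text
clock: 6.38
position: [0.5055, -0.0879, 0.2014]
orientation: [-2.288, -2.151, 0.0]
wrist_force: [1.0, 0.6, -1.1]
opening: 0.452
gripper_force: 0.0
```

Call:
{"name": "jog_arm", "arguments": {"motion": [{"x": 0,"y": 10,"z": -30,"turn": 0},{"x": 0,"y": 30,"z": -60,"turn": 0},{"x": 0,"y": 55,"z": -80,"turn": 0},{"x": 0,"y": 85,"z": -90,"turn": 0},{"x": 0,"y": 115,"z": -90,"turn": 0}], "jaw": -1}}

```text
clock: 6.8
position: [0.6232, -0.0958, 0.2944]
orientation: [2.286, 2.146, 0.006]
wrist_force: [0.6, -0.5, 0.9]
opening: 0.158
gripper_force: 0.0
```

```bash
cat >> h.py <<'E'
D=np.array([.5209,.1482,-.0626])
def gow(y,z,x=.115):
    go(*place(D,[[x,y,z]])[0],-3.6)
    s=telemetry.get_state()['position'];c,q=np.cos(D[2]),np.sin(D[2]);e=np.array(s)[:2]-D[:2]
    print('disp frame',np.round([c*e[0]+q*e[1],-q*e[0]+c*e[1],s[2]],4))
E
python3 - <<'E'
from h import *
gow(.080,.290)
d=get_image('top');p=fit_tray([d],[.5105,-.017,-.06]) 
cv2.imwrite('pics/t3.png',cv2.resize(d['img'][170:320,115:315,::-1],None,fx=4,fy=4,interpolation=cv2.INTER_CUBIC))
cv2.imwrite('pics/t3b.png',cv2.resize(d['img'][180:330,230:430,::-1],None,fx=4,fy=4,interpolation=cv2.INTER_CUBIC))
E
```

```text
t6.80 pos [ 0.6232 -0.0958  0.2944] hdg -3.6 F [ 0.6 -0.5  0.9] op 0.16 tool d [317.1  -2.6   4. ] turn -0.0
disp frame [ 0.1174 -0.2371  0.2944]
```

View pics/t3b.png

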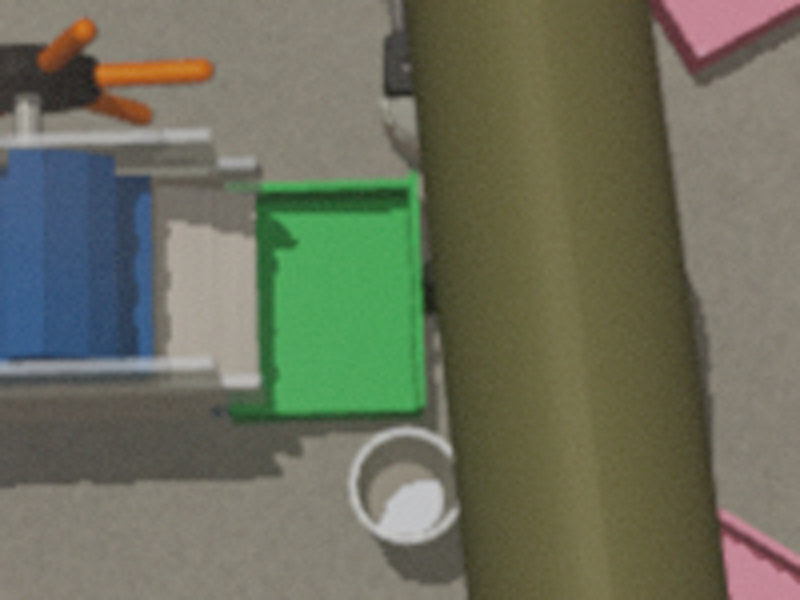

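The tray is well docked, parallel to the dispenser with its near edge under the lip. Next I go behind the top peg.

Call:
{"name": "jog_arm", "arguments": {"motion": [{"x": 25,"y": 0,"z": 0,"turn": 0},{"x": 62,"y": -1,"z": 0,"turn": 0},{"x": 100,"y": -1,"z": 0,"turn": 0},{"x": 138,"y": -2,"z": 0,"turn": 0},{"x": 170,"y": -2,"z": 0,"turn": 0}]}}

```text
clock: 7.27
position: [0.6286, 0.0777, 0.2902]
orientation: [-2.287, -2.153, -0.001]
wrist_force: [0.5, 1.5, 0.8]
opening: 0.009
gripper_force: 0.0
```

Call:
{"name": "jog_arm", "arguments": {"motion": [{"x": 35,"y": 0,"z": 0,"turn": 0},{"x": 70,"y": 0,"z": 0,"turn": 0},{"x": 105,"y": 0,"z": 0,"turn": 0},{"x": 135,"y": 0,"z": 0,"turn": 0},{"x": 147,"y": 0,"z": 0,"turn": 0}]}}

```text
clock: 7.68
position: [0.6364, 0.2273, 0.2899]
orientation: [-2.279, -2.157, -0.002]
wrist_force: [-1.6, 1.0, -0.2]
opening: 0.004
gripper_force: 0.0
```

```bash
python3 - <<'E'
from h import *
gow(.080,.190)
E
```

```text
t7.68 pos [0.6364 0.2273 0.2899] hdg -3.2 F [-1.6  1.  -0.2] op 0.00 tool d [-6.6  4.8 99.8] turn 0.4
disp frame [0.1103 0.0862 0.2899]
```

Call:
{"name": "jog_arm", "arguments": {"motion": [{"x": 0,"y": 4,"z": 25,"turn": 0},{"x": 0,"y": 4,"z": 55,"turn": 0},{"x": 0,"y": 4,"z": 80,"turn": 0},{"x": 0,"y": 4,"z": 95,"turn": 0},{"x": 0,"y": 4,"z": 100,"turn": 0}]}}

```text
clock: 8.1
position: [0.641, 0.2188, 0.1863]
orientation: [-2.289, -2.149, 0.008]
wrist_force: [0.5, 0.0, -0.4]
opening: 0.005
gripper_force: 0.0
```

Call:
{"name": "jog_arm", "arguments": {"motion": [{"x": -4,"y": 0,"z": 0,"turn": 0},{"x": -9,"y": 0,"z": 0,"turn": 0},{"x": -14,"y": 0,"z": 0,"turn": 0},{"x": -19,"y": 0,"z": 0,"turn": 0},{"x": -24,"y": 0,"z": 0,"turn": 0}]}}

```text
clock: 8.52
position: [0.6417, 0.1986, 0.1927]
orientation: [2.288, 2.152, 0.008]
wrist_force: [-0.8, 4.1, 2.6]
opening: 0.007
gripper_force: 2.0
```

```bash
python3 - <<'E'
from h import *
gow(-.041,.190)
d=get_image('top')
cv2.imwrite('pics/t4.png',cv2.resize(d['img'][150:320,100:300,::-1],None,fx=3.5,fy=3.5,interpolation=cv2.INTER_CUBIC))
E
```

```text
t8.52 pos [0.6417 0.1986 0.1927] hdg -3.5 F [-0.8  4.1  2.6] op 0.01 tool d [-98.9  -2.5   2.3] turn 0.1
disp frame [0.1174 0.0579 0.1927]
```

View pics/t4.png

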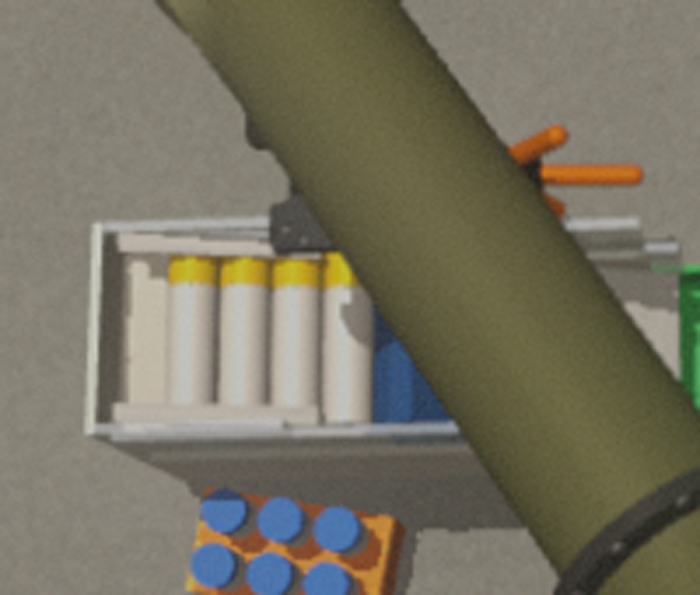

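The fingers are in contact behind the peg, with the magazine tubes at crop (190–350, 340) still in place. I'll sweep.

Call:
{"name": "jog_arm", "arguments": {"motion": [{"x": -6,"y": -1,"z": 1,"turn": 0},{"x": -12,"y": -2,"z": 2,"turn": 0},{"x": -18,"y": -2,"z": 2,"turn": 0},{"x": -24,"y": -2,"z": 2,"turn": 0},{"x": -30,"y": -2,"z": 2,"turn": 0}]}}

```text
clock: 8.98
position: [0.6373, 0.1654, 0.1873]
orientation: [2.29, 2.15, -0.001]
wrist_force: [0.0, 2.0, 0.8]
opening: 0.004
gripper_force: 1.0
```

Call:
{"name": "jog_arm", "arguments": {"motion": [{"x": -6,"y": 0,"z": 0,"turn": 0},{"x": -12,"y": 0,"z": 0,"turn": 0},{"x": -18,"y": 0,"z": 0,"turn": 0},{"x": -24,"y": 0,"z": 0,"turn": 0},{"x": -30,"y": 0,"z": 0,"turn": 0}]}}

```text
clock: 9.4
position: [0.6351, 0.1367, 0.1871]
orientation: [-2.289, -2.151, 0.0]
wrist_force: [0.2, 2.5, -1.1]
opening: 0.008
gripper_force: 1.5
```

Call:
{"name": "jog_arm", "arguments": {"motion": [{"x": -6,"y": 0,"z": 0,"turn": 0},{"x": -12,"y": 0,"z": 0,"turn": 0},{"x": -18,"y": 0,"z": 0,"turn": 0},{"x": -24,"y": 0,"z": 0,"turn": 0},{"x": -30,"y": 0,"z": 0,"turn": 0}]}}

```text
clock: 9.82
position: [0.6333, 0.1062, 0.1875]
orientation: [2.29, 2.151, -0.001]
wrist_force: [0.1, 1.4, -0.3]
opening: 0.008
gripper_force: 1.2
```

```bash
python3 - <<'E'
from h import *
gow(-.041,.190)
d=get_image('scene')
cv2.imwrite('pics/s1.png',cv2.resize(d['img'][200:400,220:500,::-1],None,fx=2.8,fy=2.8,interpolation=cv2.INTER_CUBIC))
# expected peg tip directions
c=proj(d,place(D,[[.115,0,.12]]))
for a in (30,35,40,45):
  print(a,proj(d,place(D,[[.115,-.105*np.sin(np.radians(a+60*k)),.12+.105*np.cos(np.radians(a+60*k))] for k in range(6)])).round().tolist())
E
```

```text
t9.82 pos [0.6333 0.1062 0.1875] hdg -3.6 F [ 0.1  1.4 -0.3] op 0.01 tool d [-6.1  0.2 -2.5] turn 0.0
disp frame [ 0.1148 -0.0349  0.1875]
30 [[323.0, 273.0], [307.0, 294.0], [324.0, 335.0], [358.0, 361.0], [380.0, 345.0], [362.0, 297.0]]
35 [[321.0, 273.0], [307.0, 297.0], [327.0, 339.0], [361.0, 362.0], [380.0, 342.0], [359.0, 294.0]]
40 [[318.0, 274.0], [308.0, 301.0], [329.0, 342.0], [364.0, 362.0], [380.0, 338.0], [355.0, 290.0]]
45 [[316.0, 274.0], [308.0, 304.0], [332.0, 345.0], [366.0, 362.0], [379.0, 334.0], [352.0, 287.0]]
```

View pics/s1.png

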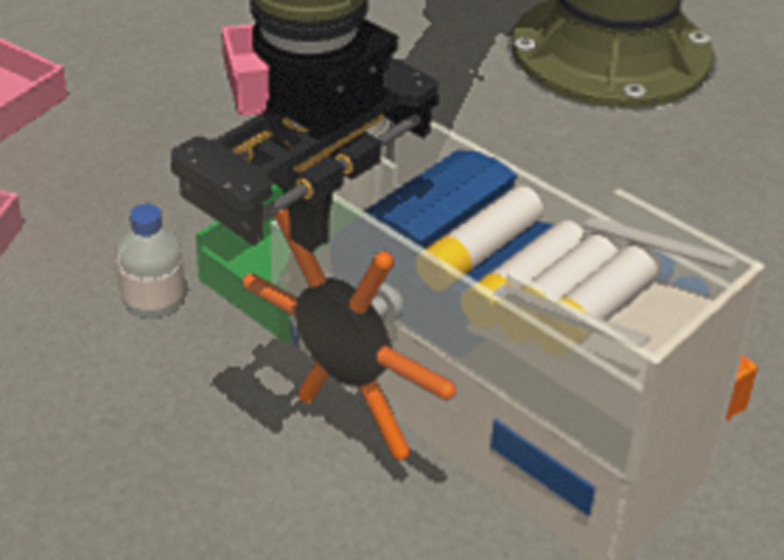

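The picture shows one tube riding up on the drum, about 40° before upright, and the pushed peg at about +37°. So the start value is about 25° and roughly 72° have been turned. I expect drops near 180° and 270°. Next: lift, go behind the next peg, push.

Call:
{"name": "jog_arm", "arguments": {"motion": [{"x": -3,"y": 0,"z": 0,"turn": 0},{"x": -6,"y": 0,"z": 0,"turn": 0},{"x": -6,"y": 0,"z": -20,"turn": 0},{"x": -6,"y": 0,"z": -45,"turn": 0},{"x": -6,"y": 0,"z": -60,"turn": 0}]}}

```text
clock: 10.28
position: [0.6336, 0.0994, 0.2494]
orientation: [2.289, 2.148, -0.001]
wrist_force: [1.5, 0.1, 0.3]
opening: 0.005
gripper_force: 0.0
```

Call:
{"name": "jog_arm", "arguments": {"motion": [{"x": 25,"y": 0,"z": 0,"turn": 0},{"x": 60,"y": 0,"z": 0,"turn": 0},{"x": 95,"y": 0,"z": 0,"turn": 0},{"x": 106,"y": 0,"z": 0,"turn": 0},{"x": 106,"y": 0,"z": 10,"turn": 0}]}}

```text
clock: 10.7
position: [0.6394, 0.2115, 0.2392]
orientation: [2.283, 2.158, 0.006]
wrist_force: [0.4, -0.6, 0.8]
opening: 0.003
gripper_force: 0.0
```

Call:
{"name": "jog_arm", "arguments": {"motion": [{"x": 0,"y": 0,"z": 25,"turn": 0},{"x": 0,"y": 0,"z": 45,"turn": 0},{"x": 0,"y": 0,"z": 50,"turn": 0},{"x": -5,"y": 0,"z": 50,"turn": 0},{"x": -10,"y": 0,"z": 50,"turn": 0}]}}

```text
clock: 11.12
position: [0.6394, 0.1951, 0.1877]
orientation: [2.29, 2.149, -0.001]
wrist_force: [0.3, -0.0, 1.3]
opening: 0.007
gripper_force: 0.0
```

```bash
cat >> h.py <<'E'
def seen(n='top'):
    d=get_image(n);h=cv2.cvtColor(d['img'],cv2.COLOR_RGB2HSV)
    m=((h[...,0]>22)&(h[...,0]<34)&(h[...,1]>150)&(h[...,2]>90)).astype(np.uint8)
    k,l,s,c=cv2.connectedComponentsWithStats(m)
    print(n,'yellow',[(c[i].round().tolist(),int(s[i,4])) for i in range(1,k) if s[i,4]>5])
    return d
E
python3 - <<'E'
from h import *
gow(-.041,.188)
seen();seen('scene')
E
```

```text
t11.12 pos [0.6394 0.1951 0.1877] hdg -3.6 F [ 0.3 -0.   1.3] op 0.01 tool d [-95.2  -0.3  -0.2] turn -0.0
disp frame [0.1154 0.0542 0.1877]
top yellow [([197.0, 227.0], 73), ([176.0, 227.0], 160)]
scene yellow [([397.0, 300.0], 21)]
```

Good. Second sweep and return.

Call:
{"name": "jog_arm", "arguments": {"motion": [{"x": -6,"y": 0,"z": 0,"turn": 0},{"x": -12,"y": 0,"z": 0,"turn": 0},{"x": -18,"y": 0,"z": 0,"turn": 0},{"x": -24,"y": 0,"z": 0,"turn": 0},{"x": -30,"y": 0,"z": 0,"turn": 0}]}}

```text
clock: 11.63
position: [0.6374, 0.1667, 0.1882]
orientation: [2.289, 2.151, 0.002]
wrist_force: [1.6, 1.9, 1.2]
opening: 0.002
gripper_force: 1.2
```

Call:
{"name": "jog_arm", "arguments": {"motion": [{"x": -6,"y": 0,"z": 0,"turn": 0},{"x": -12,"y": 0,"z": 0,"turn": 0},{"x": -18,"y": 0,"z": 0,"turn": 0},{"x": -24,"y": 0,"z": 0,"turn": 0},{"x": -30,"y": 0,"z": 0,"turn": 0}]}}

```text
clock: 12.05
position: [0.635, 0.1365, 0.187]
orientation: [-2.289, -2.151, 0.0]
wrist_force: [1.6, 3.4, -1.2]
opening: 0.009
gripper_force: 1.5
```

Call:
{"name": "jog_arm", "arguments": {"motion": [{"x": -6,"y": 0,"z": 0,"turn": 0},{"x": -12,"y": 0,"z": 0,"turn": 0},{"x": -18,"y": 0,"z": 0,"turn": 0},{"x": -24,"y": 0,"z": 0,"turn": 0},{"x": -30,"y": 0,"z": 0,"turn": 0}]}}

```text
clock: 12.47
position: [0.6333, 0.1062, 0.1875]
orientation: [2.29, 2.151, -0.001]
wrist_force: [0.6, 2.2, 0.3]
opening: 0.003
gripper_force: 1.1
```

Call:
{"name": "jog_arm", "arguments": {"motion": [{"x": -3,"y": 0,"z": 0,"turn": 0},{"x": -6,"y": 0,"z": 0,"turn": 0},{"x": -6,"y": 0,"z": -20,"turn": 0},{"x": -6,"y": 0,"z": -45,"turn": 0},{"x": -6,"y": 0,"z": -60,"turn": 0}]}}

```text
clock: 12.88
position: [0.6336, 0.0994, 0.2495]
orientation: [2.289, 2.148, -0.0]
wrist_force: [-0.2, 0.2, 1.2]
opening: 0.005
gripper_force: 0.0
```

Call:
{"name": "jog_arm", "arguments": {"motion": [{"x": 25,"y": 0,"z": 0,"turn": 0},{"x": 60,"y": 0,"z": 0,"turn": 0},{"x": 95,"y": 0,"z": 0,"turn": 0},{"x": 106,"y": 0,"z": 0,"turn": 0},{"x": 106,"y": 0,"z": 10,"turn": 0}]}}

```text
clock: 13.3
position: [0.6394, 0.2116, 0.2392]
orientation: [2.283, 2.158, 0.006]
wrist_force: [-0.6, 0.7, 0.1]
opening: 0.006
gripper_force: 0.0
```

Call:
{"name": "jog_arm", "arguments": {"motion": [{"x": 0,"y": 0,"z": 25,"turn": 0},{"x": 0,"y": 0,"z": 45,"turn": 0},{"x": 0,"y": 0,"z": 50,"turn": 0},{"x": -5,"y": 0,"z": 50,"turn": 0},{"x": -10,"y": 0,"z": 50,"turn": 0}]}}

```text
clock: 13.72
position: [0.6394, 0.1952, 0.1877]
orientation: [2.29, 2.149, -0.001]
wrist_force: [0.1, -0.0, 0.6]
opening: 0.005
gripper_force: 0.0
```

```bash
python3 - <<'E'
from h import *
gow(-.041,.188)
d=seen();cv2.imwrite('pics/t135.png',d['img'][...,::-1]);d=seen('scene');cv2.imwrite('pics/s135.png',d['img'][...,::-1])
def orange(d,y0,y1,x0,x1):
    h=cv2.cvtColor(d['img'],cv2.COLOR_RGB2HSV);m=((h[...,0]>3)&(h[...,0]<16)&(h[...,1]>170)&(h[...,2]>100)).astype(np.uint8);m[:y0]=0;m[y1:]=0;m[:,:x0]=0;m[:,x1:]=0
    k,l,s,c=cv2.connectedComponentsWithStats(m);return [(c[i].round().tolist(),s[i].tolist()) for i in range(1,k) if s[i,4]>10]
print(orange(d,260,375,300,390))
for a in (30,35,40,45):
  print(a,proj(d,place(D,[[.115,-.105*np.sin(np.radians(a+60*k)),.12+.105*np.cos(np.radians(a+60*k))] for k in range(6)])).round().tolist())
E
```

```text
t13.72 pos [0.6394 0.1952 0.1877] hdg -3.6 F [ 0.1 -0.   0.6] op 0.01 tool d [-95.3  -0.2  -0.2] turn -0.0
disp frame [0.1153 0.0543 0.1877]
top yellow [([196.0, 227.0], 80), ([183.0, 227.0], 77)]
scene yellow [([397.0, 301.0], 18)]
[([350.0, 304.0], [347, 299, 8, 12, 29]), ([316.0, 305.0], [307, 300, 19, 13, 89]), ([373.0, 333.0], [363, 328, 19, 12, 105]), ([333.0, 338.0], [329, 332, 9, 14, 70]), ([359.0, 350.0], [350, 337, 18, 27, 177])]
30 [[323.0, 273.0], [307.0, 294.0], [324.0, 335.0], [358.0, 361.0], [380.0, 345.0], [362.0, 297.0]]
35 [[321.0, 273.0], [307.0, 297.0], [327.0, 339.0], [361.0, 362.0], [380.0, 342.0], [359.0, 294.0]]
40 [[318.0, 274.0], [308.0, 301.0], [329.0, 342.0], [364.0, 362.0], [380.0, 338.0], [355.0, 290.0]]
45 [[316.0, 274.0], [308.0, 304.0], [332.0, 345.0], [366.0, 362.0], [379.0, 334.0], [352.0, 287.0]]
```

The peg angle matches about 40°, so about 136° are turned. Third push: the first drop is expected.

Call:
{"name": "jog_arm", "arguments": {"motion": [{"x": -6,"y": 0,"z": 0,"turn": 0},{"x": -12,"y": 0,"z": 0,"turn": 0},{"x": -18,"y": 0,"z": 0,"turn": 0},{"x": -24,"y": 0,"z": 0,"turn": 0},{"x": -30,"y": 0,"z": 0,"turn": 0}]}}

```text
clock: 14.23
position: [0.6374, 0.1667, 0.1882]
orientation: [2.289, 2.151, 0.002]
wrist_force: [0.1, 1.7, 1.5]
opening: 0.005
gripper_force: 1.2
```

Call:
{"name": "jog_arm", "arguments": {"motion": [{"x": -6,"y": 0,"z": 0,"turn": 0},{"x": -12,"y": 0,"z": 0,"turn": 0},{"x": -18,"y": 0,"z": 0,"turn": 0},{"x": -24,"y": 0,"z": 0,"turn": 0},{"x": -30,"y": 0,"z": 0,"turn": 0}]}}

```text
clock: 14.65
position: [0.635, 0.1365, 0.187]
orientation: [-2.289, -2.151, 0.0]
wrist_force: [0.3, 1.9, -0.3]
opening: 0.009
gripper_force: 1.3
```

Call:
{"name": "jog_arm", "arguments": {"motion": [{"x": -6,"y": 0,"z": 0,"turn": 0},{"x": -12,"y": 0,"z": 0,"turn": 0},{"x": -18,"y": 0,"z": 0,"turn": 0},{"x": -24,"y": 0,"z": 0,"turn": 0},{"x": -30,"y": 0,"z": 0,"turn": 0}]}}

```text
clock: 15.07
position: [0.6333, 0.1063, 0.1875]
orientation: [-2.29, -2.151, 0.001]
wrist_force: [0.4, 2.9, -0.2]
opening: 0.007
gripper_force: 1.1
```

Call:
{"name": "jog_arm", "arguments": {"motion": [{"x": -3,"y": 0,"z": 0,"turn": 0},{"x": -6,"y": 0,"z": 0,"turn": 0},{"x": -6,"y": 0,"z": -20,"turn": 0},{"x": -6,"y": 0,"z": -45,"turn": 0},{"x": -6,"y": 0,"z": -60,"turn": 0}]}}

```text
clock: 15.48
position: [0.6336, 0.0994, 0.2495]
orientation: [2.289, 2.148, -0.0]
wrist_force: [-0.6, 0.7, 0.4]
opening: 0.003
gripper_force: 0.0
```

Call:
{"name": "jog_arm", "arguments": {"motion": [{"x": 25,"y": 0,"z": 0,"turn": 0},{"x": 60,"y": 0,"z": 0,"turn": 0},{"x": 95,"y": 0,"z": 0,"turn": 0},{"x": 106,"y": 0,"z": 0,"turn": 0},{"x": 106,"y": 0,"z": 10,"turn": 0}]}}

```text
clock: 15.9
position: [0.6393, 0.2116, 0.2392]
orientation: [-2.283, -2.158, -0.006]
wrist_force: [-0.2, 0.9, 0.9]
opening: 0.009
gripper_force: 0.0
```

Call:
{"name": "jog_arm", "arguments": {"motion": [{"x": 0,"y": 0,"z": 25,"turn": 0},{"x": 0,"y": 0,"z": 45,"turn": 0},{"x": 0,"y": 0,"z": 50,"turn": 0},{"x": -5,"y": 0,"z": 50,"turn": 0},{"x": -10,"y": 0,"z": 50,"turn": 0}]}}

```text
clock: 16.32
position: [0.6394, 0.1952, 0.1878]
orientation: [2.29, 2.149, -0.001]
wrist_force: [0.5, 0.1, -0.3]
opening: 0.002
gripper_force: 0.0
```

```bash
python3 - <<'E'
from h import *
gow(-.041,.188)
d=seen();cv2.imwrite('pics/t195.png',d['img'][...,::-1])
a=cv2.imread('pics/t135.png').astype(int);b=d['img'][...,::-1].astype(int)
T=(slice(222,285),slice(296,335))
df=np.abs(a-b).sum(2)[T]>60;ys,xs=np.nonzero(df);print('tray change',df.sum(),df.size,(xs.min()+296,xs.max()+296,ys.min()+222,ys.max()+222) if df.any() else '')
g=lambda i:((i[T][...,1]-np.maximum(i[T][...,0],i[T][...,2]))>25).mean()
print('green frac before/after',g(a),g(b));seen('scene')
E
```

```text
t16.32 pos [0.6394 0.1952 0.1878] hdg -3.6 F [ 0.5  0.1 -0.3] op 0.00 tool d [-95.3  -0.2  -0.1] turn -0.0
disp frame [0.1153 0.0543 0.1878]
top yellow [([197.0, 227.0], 72), ([184.0, 227.0], 76), ([325.0, 235.0], 130)]
tray change 662 2457 (np.int64(301), np.int64(333), np.int64(230), np.int64(279))
green frac before/after 0.8424908424908425 0.5722425722425722
scene yellow [([305.0, 289.0], 36), ([397.0, 300.0], 22)]
```

Tube 1 lies in the tray, with its yellow cap at px (325,235). Fourth push.

Call:
{"name": "jog_arm", "arguments": {"motion": [{"x": -6,"y": 0,"z": 0,"turn": 0},{"x": -12,"y": 0,"z": 0,"turn": 0},{"x": -18,"y": 0,"z": 0,"turn": 0},{"x": -24,"y": 0,"z": 0,"turn": 0},{"x": -30,"y": 0,"z": 0,"turn": 0}]}}

```text
clock: 16.83
position: [0.6374, 0.1667, 0.1882]
orientation: [2.289, 2.151, 0.002]
wrist_force: [1.1, 1.6, 0.7]
opening: 0.004
gripper_force: 1.1
```

Call:
{"name": "jog_arm", "arguments": {"motion": [{"x": -6,"y": 0,"z": 0,"turn": 0},{"x": -12,"y": 0,"z": 0,"turn": 0},{"x": -18,"y": 0,"z": 0,"turn": 0},{"x": -24,"y": 0,"z": 0,"turn": 0},{"x": -30,"y": 0,"z": 0,"turn": 0}]}}

```text
clock: 17.25
position: [0.635, 0.1367, 0.187]
orientation: [-2.289, -2.151, 0.0]
wrist_force: [0.1, 3.2, -1.6]
opening: 0.007
gripper_force: 1.5
```

Call:
{"name": "jog_arm", "arguments": {"motion": [{"x": -6,"y": 0,"z": 0,"turn": 0},{"x": -12,"y": 0,"z": 0,"turn": 0},{"x": -18,"y": 0,"z": 0,"turn": 0},{"x": -24,"y": 0,"z": 0,"turn": 0},{"x": -30,"y": 0,"z": 0,"turn": 0}]}}

```text
clock: 17.67
position: [0.6333, 0.1062, 0.1875]
orientation: [2.29, 2.151, -0.001]
wrist_force: [0.2, 2.7, 0.6]
opening: 0.007
gripper_force: 1.1
```

Call:
{"name": "jog_arm", "arguments": {"motion": [{"x": -3,"y": 0,"z": 0,"turn": 0},{"x": -6,"y": 0,"z": 0,"turn": 0},{"x": -6,"y": 0,"z": -20,"turn": 0},{"x": -6,"y": 0,"z": -45,"turn": 0},{"x": -6,"y": 0,"z": -60,"turn": 0}]}}

```text
clock: 18.08
position: [0.6336, 0.0994, 0.2495]
orientation: [2.29, 2.148, -0.0]
wrist_force: [-0.5, 0.3, 0.8]
opening: 0.002
gripper_force: 0.0
```

Call:
{"name": "jog_arm", "arguments": {"motion": [{"x": 25,"y": 0,"z": 0,"turn": 0},{"x": 60,"y": 0,"z": 0,"turn": 0},{"x": 95,"y": 0,"z": 0,"turn": 0},{"x": 106,"y": 0,"z": 0,"turn": 0},{"x": 106,"y": 0,"z": 10,"turn": 0}]}}

```text
clock: 18.5
position: [0.6393, 0.2116, 0.2392]
orientation: [-2.283, -2.158, -0.006]
wrist_force: [-0.3, 1.6, 0.5]
opening: 0.007
gripper_force: 0.0
```

Call:
{"name": "jog_arm", "arguments": {"motion": [{"x": 0,"y": 0,"z": 25,"turn": 0},{"x": 0,"y": 0,"z": 45,"turn": 0},{"x": 0,"y": 0,"z": 50,"turn": 0},{"x": -5,"y": 0,"z": 50,"turn": 0},{"x": -10,"y": 0,"z": 50,"turn": 0}]}}

```text
clock: 18.92
position: [0.6394, 0.1952, 0.1878]
orientation: [2.29, 2.149, -0.001]
wrist_force: [0.6, -0.2, 0.5]
opening: 0.006
gripper_force: 0.0
```

```bash
python3 - <<'E'
from h import *
gow(.010,.188)
d=seen();cv2.imwrite('pics/t255.png',d['img'][...,::-1]);seen('scene')
E
```

```text
t18.92 pos [0.6394 0.1952 0.1878] hdg -3.6 F [ 0.6 -0.2  0.5] op 0.01 tool d [-44.3  -0.3  -0.2] turn -0.0
disp frame [0.1153 0.0543 0.1878]
top yellow [([197.0, 227.0], 70), ([325.0, 235.0], 131)]
scene yellow [([305.0, 289.0], 36), ([396.0, 301.0], 23)]
```

Still one in the tray at about 256°. Fifth push, in small parts.

Call:
{"name": "jog_arm", "arguments": {"motion": [{"x": -6,"y": 0,"z": 0,"turn": 0},{"x": -12,"y": 0,"z": 0,"turn": 0},{"x": -17,"y": 0,"z": 0,"turn": 0},{"x": -21,"y": 0,"z": 0,"turn": 0},{"x": -25,"y": 0,"z": 0,"turn": 0}]}}

```text
clock: 19.43
position: [0.6377, 0.1717, 0.1881]
orientation: [2.289, 2.151, 0.002]
wrist_force: [1.1, 2.3, 1.6]
opening: 0.004
gripper_force: 1.0
```

Call:
{"name": "jog_arm", "arguments": {"motion": [{"x": -3,"y": 0,"z": 0,"turn": 0},{"x": -6,"y": 0,"z": 0,"turn": 0},{"x": -9,"y": 0,"z": 0,"turn": 0},{"x": -12,"y": 0,"z": 0,"turn": 0},{"x": -12,"y": 0,"z": 0,"turn": 0}]}}

```text
clock: 19.85
position: [0.6367, 0.1589, 0.1873]
orientation: [2.29, 2.15, -0.001]
wrist_force: [-0.0, 0.3, 0.7]
opening: 0.005
gripper_force: 0.2
```

Call:
{"name": "jog_arm", "arguments": {"motion": [{"x": 0,"y": 0,"z": 0,"turn": 0},{"x": 0,"y": 0,"z": 0,"turn": 0},{"x": 0,"y": 0,"z": 0,"turn": 0},{"x": 0,"y": 0,"z": 0,"turn": 0},{"x": 0,"y": 0,"z": 0,"turn": 0}]}}

```text
clock: 20.27
position: [0.6366, 0.1597, 0.1873]
orientation: [-2.29, -2.151, 0.001]
wrist_force: [-0.1, -0.4, -0.3]
opening: 0.003
gripper_force: 0.0
```

```bash
python3 - <<'E'
from h import *
gow(.010,.188)
d=seen();cv2.imwrite('pics/t276.png',d['img'][...,::-1]);seen('scene')
E
```

```text
t20.27 pos [0.6366 0.1597 0.1873] hdg -3.6 F [-0.1 -0.4 -0.3] op 0.00 tool d [-8.7  0.2 -0.7] turn 0.0
disp frame [0.1148 0.0187 0.1873]
top yellow [([198.0, 227.0], 99), ([309.0, 236.0], 133), ([325.0, 235.0], 133)]
scene yellow [([305.0, 289.0], 35), ([314.0, 297.0], 22), ([397.0, 300.0], 21)]
```

Two caps are now in the tray, at (309,236) and (325,235). I'll back off and rise clear.

Call:
{"name": "jog_arm", "arguments": {"motion": [{"x": 5,"y": 0,"z": 0,"turn": 0},{"x": 10,"y": 0,"z": -10,"turn": 0},{"x": 10,"y": 0,"z": -45,"turn": 0},{"x": 10,"y": 0,"z": -80,"turn": 0},{"x": 10,"y": 0,"z": -110,"turn": 0}]}}

```text
clock: 20.78
position: [0.6372, 0.171, 0.3004]
orientation: [2.288, 2.152, 0.002]
wrist_force: [0.7, -0.2, 0.1]
opening: 0.005
gripper_force: 0.0
```

Call:
{"name": "jog_arm", "arguments": {"motion": [{"x": 30,"y": 0,"z": 0,"turn": 0},{"x": 60,"y": 0,"z": 0,"turn": 0},{"x": 90,"y": 0,"z": 0,"turn": 0},{"x": 110,"y": 0,"z": 0,"turn": 0},{"x": 110,"y": 0,"z": 0,"turn": 0}]}}

```text
clock: 21.2
position: [0.6417, 0.2872, 0.2979]
orientation: [-2.277, -2.158, -0.004]
wrist_force: [-0.6, 0.6, -0.2]
opening: 0.001
gripper_force: 0.0
```

Call:
{"name": "jog_arm", "arguments": {"motion": [{"x": 0,"y": 0,"z": 0,"turn": 0},{"x": 0,"y": 0,"z": 0,"turn": 0},{"x": 0,"y": 0,"z": 0,"turn": 0},{"x": 0,"y": 0,"z": 0,"turn": 0},{"x": 0,"y": 0,"z": 0,"turn": 0}]}}

```text
clock: 21.62
position: [0.6447, 0.2782, 0.2978]
orientation: [2.291, 2.148, -0.0]
wrist_force: [0.4, -0.2, -0.1]
opening: 0.004
gripper_force: 0.0
```

```bash
python3 - <<'E'
from h import *
gow(.10,.3)
d=get_image('top');e=get_image('scene')
a=cv2.resize(d['img'][170:320,130:350,::-1],(440,300));b=cv2.resize(e['img'][200:380,220:500,::-1],(440,283))
cv2.imwrite('pics/end.png',np.vstack([a,b]))
E
```

```text
t21.62 pos [0.6447 0.2782 0.2978] hdg -3.7 F [ 0.4 -0.2 -0.1] op 0.00 tool d [-37.5  -0.4  -2.2] turn -0.1
disp frame [0.1155 0.1375 0.2978]
```

View pics/end.png

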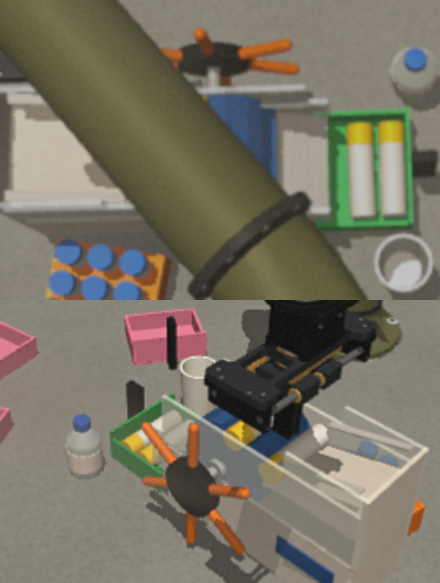

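The picture shows two tubes flat in the docked tray, at (362,170) and (391,170). The other two are still at the drum and magazine, and the bottle, beaker and rack are in place. Handing in.

```bash
python3 -c "
from workcell import env
print(env.job_done())"
```

```text
the job is handed in; nothing more can be done
None
```

The job is handed in: the tray is docked with tubes 1 and 2 lying in it, tubes 3 and 4 are still in the dispenser, and the bottle, beaker and rack look undisturbed; it took about 22 s, and no verdict was returned.

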